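Set up the pallet with tools from behind the bottles

TASK

Set up the dark steel pallet for marking round bars: the focus gauge and the steel V-block it needs stand in the organiser's tray, crowded in behind the metal flask and the spray can. First stand the flask and the can, upright, on the black rubber mat; then seat the gauge and the V-block squarely in their own pockets of the pallet, the V-groove running along the pallet's long side; then put the flask back in the wide cup and the can back in the narrow cup. Never tip the flask or the can over, and leave the grease pot and the tape roll alone.

Things in the scene. Friction and masses are not known exactly. Their poses are not given: they have to be found in the camera images.
- flask_center (a point): Grey metal flask, upright, 72 mm in diameter, 250 mm high, 0.2 kg. This point is its centre, 125 mm above its underside; z is its axis. Its barrel is too wide to grip; grip the round black screw cap, 46 mm in diameter, 217 to 236 mm above the underside (a small carrying loop tops it up to 250 mm); below it the shoulder widens. Carry it without jerks.
- can_center (a point): White spray can with blue bands and a red cap, upright, 62 mm in diameter and 172 mm high, 0.25 kg, round about z. This point is its centre, 86 mm above its underside; z is its axis. Grip the red cap, 52 mm in diameter, which spans 126 to 162 mm above the underside and narrows to 45 mm at 172 mm.
- gauge_center (a point): Aluminium focus gauge, an upright block with black lines on one face, 30 mm (its x) by 22 mm (its y) by 75 mm high, 0.09 kg. This point is its centre, 37.5 mm above its underside. It stands in the tray, on a floor 6 mm above the worktop; grip it across its y.
- vblock_center (a point): Ground steel V-block, 45 mm (its x) by 50 mm (its y) by 34 mm high, 0.42 kg, with a V-groove in its top that runs along its x. This point is its centre, 17 mm above its underside. It stands in the tray, on a floor 6 mm above the worktop; its plain flat sides face along its y, so grip it across its y (50 mm), in its upper half: the pallet's pocket takes in its lowest 8 mm.
- wide_cup_well (a point): Wide cup, home of the flask: fixed blue block 92 x 92 mm, 28 mm high, with a round well 82 mm wide, 22 mm deep, 4 mm chamfer. This point: centre of the well's floor, 6 mm above the worktop. Its x points to the tool tray, whose near edge is 46 mm away (tray 58 x 216 mm, rim 12 mm high); gauge and V-block stand there side by side along y, one behind each cup. The cups may swap sides.
- narrow_cup_well (a point): The narrow cup of the organiser, home of the spray can: a fixed blue block like the wide cup, next to it, with a round well 71 mm in diameter and 22 mm deep with a 4 mm chamfer (too narrow for the flask). This point is the centre of the well's floor, 6 mm above the worktop; x points to the tool tray, whose near edge lies 40.5 mm away.
- pallet: Dark steel pallet (fixed), 164 mm (x) by 104 mm (y), 14 mm high; origin at the centre of its underside. Two pockets, floor 6 mm above the worktop, 2 mm chamfers: for the V-block centred at x = -40 mm, y = 0, 57 mm (x) by 62 mm (y); for the gauge at x = +45 mm, y = 0, 42 mm (x) by 32 mm (y). V-groove (V-block's x) and gauge's x lie along the pallet's x, either way round; a white line shows it.
- mat_center (a point): Fixed black rubber mat with a thin grey border, the side area for the flask and the can, 180 mm (x) by 130 mm (y), 4 mm thick. This point is the centre of its underside, on the worktop. 90 mm between the two axes, along x, leaves room for both. (Behind the work, beyond about x = 0.56 m, stands the laser machine; its head and arm overhang from x = 0.6 m, 0.2 m up.)
- grease_center (a point): Green grease pot with a black lid, 64 mm in diameter, 44 mm high; this point is its centre. A bystander.
- tape_center (a point): Roll of beige masking tape lying flat, 92 mm in diameter, 25 mm high; this point is its centre. A bystander.
Things that resemble listed ones, but are neither listed nor needed, are in the scene too. There is more than one size of the part that bears gauge_center; the job needs the larger.

How it is judged:
On the way, in this order (a step that is already met when the one before it is completed fails the run):
1. the flask and the spray can both stand released and upright on the mat, while the gauge and the V-block are still in the tray (x of flask_center in the frame of mat_center between -0.08 and 0.08 m and y of flask_center in the frame of mat_center between -0.06 and 0.06 m and z of flask_center in the frame of mat_center below 0.135 m and angle between each of flask_center, can_center's own z axis and vertical below 0.15 rad and contact force between the fingers and flask below 0.1 N and linear speed of each of flask, spray_can below 0.03 m/s and x of can_center in the frame of mat_center between -0.08 and 0.08 m and y of can_center in the frame of mat_center between -0.06 and 0.06 m and z of can_center in the frame of mat_center below 0.096 m and contact force between the fingers and spray_can below 0.1 N and distance of each of gauge_center, vblock_center from where it was at the start of the episode below 0.03 m), for 0.2 s.
2. the gauge and the V-block both sit released in their pockets of the pallet, while the flask and the can still stand on the mat (x of gauge_center in the frame of pallet between 0.035 and 0.055 m and y of gauge_center in the frame of pallet between -0.01 and 0.01 m and z of gauge_center in the frame of pallet below 0.0475 m and angle between each of gauge_center, vblock_center, flask_center, can_center's own z axis and vertical below 0.15 rad and angle between the x axis of each of gauge_center, vblock_center and the x axis of pallet, either way round below 0.35 rad and contact force between the fingers and gauge below 0.1 N and linear speed of each of gauge, vblock, flask, spray_can below 0.03 m/s and x of vblock_center in the frame of pallet between -0.05 and -0.03 m and y of vblock_center in the frame of pallet between -0.01 and 0.01 m and z of vblock_center in the frame of pallet below 0.027 m and contact force between the fingers and vblock below 0.1 N and x of flask_center in the frame of mat_center between -0.08 and 0.08 m and y of flask_center in the frame of mat_center between -0.06 and 0.06 m and z of flask_center in the frame of mat_center below 0.135 m and contact force between the fingers and flask below 0.1 N and x of can_center in the frame of mat_center between -0.08 and 0.08 m and y of can_center in the frame of mat_center between -0.06 and 0.06 m and z of can_center in the frame of mat_center below 0.096 m and contact force between the fingers and spray_can below 0.1 N), for 0.2 s.
At the end, for the whole second after the job is handed in: Gauge and V-block seated in their own pallet pockets (within 10 mm in x and y, 4 mm in height, 0.35 rad in yaw), flask in the wide cup and can in the narrow cup (within 10 mm, 6 mm in height), all upright within 0.15 rad, released and at rest (x of gauge_center in the frame of pallet between 0.035 and 0.055 m and y of gauge_center in the frame of pallet between -0.01 and 0.01 m and z of gauge_center in the frame of pallet below 0.0475 m and angle between each of gauge_center, vblock_center, flask_center, can_center's own z axis and vertical below 0.15 rad and angle between the x axis of each of gauge_center, vblock_center and the x axis of pallet, either way round below 0.35 rad and contact force between the fingers and gauge below 0.1 N and linear speed of each of gauge, vblock, flask, spray_can below 0.03 m/s and x of vblock_center in the frame of pallet between -0.05 and -0.03 m and y of vblock_center in the frame of pallet between -0.01 and 0.01 m and z of vblock_center in the frame of pallet below 0.027 m and contact force between the fingers and vblock below 0.1 N and horizontal distance between flask_center and wide_cup_well below 0.01 m and z of flask_center in the frame of wide_cup_well below 0.131 m and contact force between the fingers and flask below 0.1 N and horizontal distance between can_center and narrow_cup_well below 0.01 m and z of can_center in the frame of narrow_cup_well below 0.092 m and contact force between the fingers and spray_can below 0.1 N); the robot touches nothing.
It fails at once if the flask or the can is tipped over (more than 0.6 rad) (angle between any of flask_center, can_center's own z axis and vertical above 0.6 rad).
It fails at once if the grease pot or the tape roll is pushed away by more than 15 mm (distance of any of grease_center, tape_center from where it was at the start of the episode above 0.015 m).
It also fails if it takes over 147 s, if anything falls off the work surface, if the arm or the gripper's body presses on something with over 40 N, if the wrist force passes 120 N, or if a joint passes its speed limit or range.

ROBOT

A 7-joint arm with a two-finger parallel gripper is mounted at the origin on a cart in front of the work surface, level with it; the furniture and walls round the work are solid. World frame = base frame: x ahead of the robot, y to its left, z up, the work surface at z = 0. Lengths are in m, angles in rad, forces in N, time in s.
With the tool pointing down it reaches from about 0.4 to 0.75 m from the base axis. Payload 19.5 kg.
Tool frame: the origin (TCP) lies at the very end of the fingers, on their centre line; the grasp point (between the pads) lies 19 mm behind it; z points along the fingers, y is the line along which they close (so a half turn about z gives the same grasp; the last joint's range is limited). The gripper opens to 85 mm and grips with 20 to 120 N. Pads are 22 mm wide; open, the fingers measure 114 mm over their backs; the gripper's body (76 mm by 85 mm) begins 54 mm behind the grasp point. The pads swing forward as they close: fully open they stand 13 mm farther back than shut.
Start: joints at [1.283, 0.707, -0.028, 1.485, 0.022, 0.951, -0.075], TCP at [0.14, -0.558, 0.231] pointing down, gripper open.
Joint ranges: [-2.71, 2.71], [-0.32, 2.16], [-1.57, 1.52], [0, 2.45], [-1.46, 4.6], [0, 2.02], [-2.83, 2.83]. Speed limits (rad/s): [1.89, 1.89, 2.57, 2.57, 3.01, 3.01, 3.01].

INTERFACE

Orientations are given as a rotation vector (axis times angle).
In Python, from station import observe, get_image, camera_params, hand_in gives the robot as it stands.
- The arm moves only by the shell command python3 -m crank 'ROWS' [OPENING] [FORCE]. ROWS is a JSON object of lists of equal length, an entry for each row: "xyz": the shift along the tool's x, y, z as a fraction of full scale, a list of three; "twist": the turn, a rotation vector about the tool's x, y, z as a fraction of full scale, a list of three. In form: {"xyz": [[dx, dy, dz], ...], "twist": [[ax, ay, az], ...]}. A call has 1 to 12 rows; each row shifts and turns the commanded pose from where the row before left it, along the tool's axes as they then stand; what a row does not reach is not made up. Full scale, the value 1, is 0.6 m for a shift and 6 degrees for a turn. A row lasts 1/10 s, in which the tool goes at most 50 mm and 8.59 degrees, less where a joint would pass 70% of its speed; a pose out of reach is approached as far as the arm can. A call with a number of a shift or a turn outside -1 to 1 is refused whole. A call with a gripper value outside its range is refused whole. OPENING is the opening, from -1 (shut) to 1 (fully open), set as the call begins (- or left out, the last holds). The fingers move at their own pace and stop on an object; FORCE is the grip in N (left out, the last holds). Time passes only in rows, so rows that do not move let the fingers close. It gives the time, the measured TCP pose, the force, the opening and the grip force at its end, in the units of the state.
- observe(): the state, without advancing time (a new reading comes with each control period).
- get_image(name): name is "scene" or "side" or "wrist"; returns (picture, depth): 384x512x3 uint8, red, green, blue; 384x512 float32, m along the optical axis (not along the pixel's ray), 0 where there is no reading.
- camera_params(name): a dict with "mtx" (3x3 intrinsics, pixels), "R" (3x3) and "t" (3): a world point X has camera coordinates R X + t. Camera axes: x right, y down, z forward; pixel columns grow to the right and rows downward; lengths in m; the calibration is good to about 2 mm. The wrist camera is an equidistant fisheye: a pixel r from the principal point sees the ray r / f radians off the axis. A picture is of the moment at which its call begins: read the wrist's pose just before it. camera_params takes no time and is no camera call; for the wrist camera it gives the pose at the moment of the call.
- hand_in(): hands the job in; it is judged then, once.
The state is a dict: "t": time; "q": joint angles; "dq": joint speeds; "effort": joint torques, N m; "tcp_pos": TCP position; "eef_rot": TCP orientation; "ft_force": force on the tool from outside, world axes, zero at the start; "wrist_torque": the same for the moment, N m; "finger_gap": finger opening in m; "finger_force": force on a finger pad.
Only numpy, scipy, OpenCV 4.12 (cv2) and the standard library are available. Lean on these libraries where they do the work, as an engineer would, in place of code of your own. Each camera call takes 0.05 s, during which the arm holds its last target. There are 200 camera calls.

## Working session

There is one attempt and no reset: what is moved stays moved. The work goes in short steps, Python scripts to look and compute and a shell command to move; the robot and the scene stay as the last step left them, time stands still between calls to the robot, and variables do not carry over. Pictures are saved under pics/ and viewed, at most 14 in all, crops included, and the job is handed in when it is done.

```bash
ls; mkdir -p pics; cat > h.py <<'E'
import numpy as np, cv2, sys
from station import observe, get_image, camera_params, hand_in
from scipy.spatial.transform import Rotation as Rn
def save(n,f):
    im,d=get_image(n); cv2.imwrite('pics/'+f+'.png',im[:,:,::-1]); np.savez('pics/'+f+'.npz',im=im,d=d,**camera_params(n)); return im,d
def cloud(n,d,p=None):
    p=p or camera_params(n); K,R,t=[np.array(p[k]) for k in('mtx','R','t')]
    v,u=np.mgrid[:d.shape[0],:d.shape[1]]
    x=(u-K[0,2])/K[0,0];y=(v-K[1,2])/K[1,1]
    if n=='wrist':
        r=np.hypot(x,y)+1e-9; s=np.tan(r)/r; x=x*s;y=y*s
    c=np.stack([x*d,y*d,d],-1)
    return (c-t)@R
E
python3 - <<'E'
from h import *
o=observe(); print(o)
for n in('scene','side'):
    save(n,n+'0'); p=camera_params(n); print(n,np.round(-np.array(p['R']).T@p['t'],3),np.array(p['mtx'])[0,0])
a=np.vstack([cv2.imread('pics/%s0.png'%n) for n in('scene','side')]); 
E
```

```text
pics
{'t': 0.0, 'q': array([ 1.28328845,  0.70706951, -0.0276207 ,  1.48499587,  0.02201239,
        0.95089549, -0.07548079]), 'dq': array([0.00032807, 0.00066845, 0.00103365, 0.00029768, 0.00118029,
       0.00099884, 0.0009477 ]), 'effort': array([-1.59379444e-03, -8.83219600e+01,  1.23427995e+00, -2.36173779e+01,
        1.69339083e-02,  6.45557724e-03,  4.90532909e-05]), 'tcp_pos': array([ 0.13985506, -0.55746428,  0.2308474 ]), 'eef_rot': array([-3.11684591e+00, -3.85059512e-01,  2.69837279e-04]), 'ft_force': array([-0.75987083,  0.42360746,  0.02367971]), 'wrist_torque': array([-0.00698056,  0.01071358,  0.00488432]), 'finger_force': 0.0, 'finger_gap': 0.08562924501120973}
scene [ 0.275 -0.582  0.787] 396.74717643612735
side [0.879 0.581 1.129] 415.491759276718
```

View pics/scene0.png

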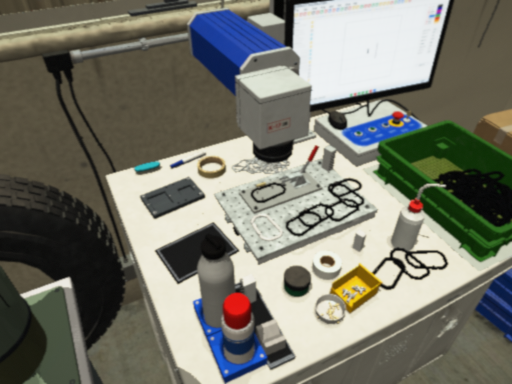

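View pics/side0.png

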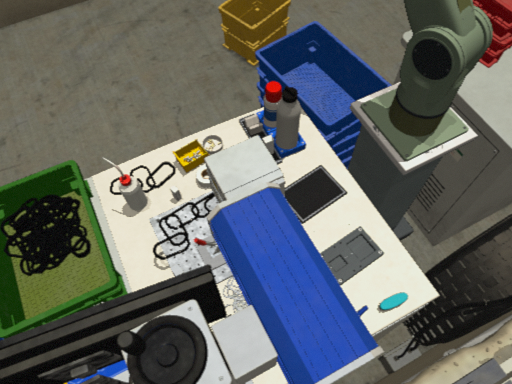

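The scene view shows the flask (215,280), the can (238,330), the tray just behind them (265,320), the mat (197,250), the pallet (172,196), the grease pot (297,280), the tape (212,167) and small gauge-like decoys at (359,241) and (328,158). The side view shows the can (272,100), flask (290,115), mat (315,192) and pallet (352,255).

```bash
python3 - <<'E'
from h import *
ims=[]
for n,(u0,u1,v0,v1) in {'scene':(120,310,160,380),'side':(230,400,70,290)}.items():
    z=np.load(f'pics/{n}0.npz'); im=z['im']; P=cloud(n,z['d'],z)
    np.save(f'pics/P_{n}',P)
    ims.append(cv2.resize(im[v0:v1,u0:u1,::-1],None,fx=2.2,fy=2.2,interpolation=cv2.INTER_CUBIC))
    hsv=cv2.cvtColor(im,cv2.COLOR_RGB2HSV); H,S,V=cv2.split(hsv); Z=P[...,2]; ok=(z['d']>0)&(P[...,0]>0.1)&(P[...,0]<.9)&(abs(P[...,1])<.7)
    def st(name,m):
        m=(m&ok).astype(np.uint8); k,l,s,c=cv2.connectedComponentsWithStats(m)
        for i in range(1,k):
            if s[i,4]>60:
                q=P[l==i]; print(n,name,s[i,4],c[i].astype(int),'med',np.round(np.median(q,0),3),'lo',np.round(np.percentile(q,3,0),3),'hi',np.round(np.percentile(q,97,0),3))
    st('blue',(H>100)&(H<125)&(S>150)&(Z<.04))
    st('red',((H<8)|(H>172))&(S>150)&(Z>.1)&(Z<.25))
    st('darklow',(V<95)&(S<90)&(Z<.03)&(Z>-.005))
    st('tall grey',(S<60)&(Z>.19)&(Z<.27)&(P[...,0]<.5))
    st('blkcap',(V<60)&(Z>.2)&(Z<.27)&(P[...,0]<.5))
    st('grey mid',(S<60)&(V>90)&(Z>.022)&(Z<.09))
h=min(i.shape[0] for i in ims); cv2.imwrite('pics/c1.png',np.hstack([i[:h] for i in ims])[:, :800])
E
```

```text
scene blue 1277 [229 350] med [ 0.4   -0.225  0.028] lo [ 0.382 -0.253  0.008] hi [ 0.47  -0.085  0.031]
scene red 832 [236 310] med [ 0.428 -0.218  0.177] lo [ 0.408 -0.232  0.141] hi [ 0.452 -0.189  0.181]
scene darklow 1137 [168 131] med [0.568 0.667 0.013] lo [ 0.347  0.662 -0.004] hi [0.823 0.671 0.029]
scene darklow 117 [ 94 150] med [0.304 0.665 0.012] lo [ 0.284  0.661 -0.004] hi [0.325 0.67  0.029]
scene darklow 498 [ 56 160] med [0.181 0.665 0.012] lo [ 0.105  0.659 -0.004] hi [0.264 0.669 0.029]
scene darklow 1289 [171 197] med [0.461 0.31  0.014] lo [0.39  0.262 0.005] hi [0.537 0.36  0.018]
scene darklow 1610 [188 252] med [0.425 0.095 0.005] lo [0.372 0.024 0.003] hi [0.534 0.148 0.008]
scene darklow 285 [395 269] med [ 0.872 -0.194  0.011] lo [ 0.806 -0.244  0.005] hi [ 0.894 -0.153  0.021]
scene darklow 1613 [ 63 338] med [ 0.116 -0.018  0.013] lo [ 0.101 -0.116  0.004] hi [0.13  0.113 0.016]
scene darklow 450 [259 313] med [ 0.514 -0.149  0.008] lo [ 0.478 -0.214  0.005] hi [ 0.531 -0.105  0.027]
scene darklow 332 [277 352] med [ 0.501 -0.247  0.008] lo [ 0.478 -0.26
[... 4164 characters left out ...]
 grey mid 2087 [209 255] med [0.825 0.146 0.049] lo [0.757 0.007 0.034] hi [0.891 0.307 0.064]
side grey mid 94 [172 209] med [ 0.868 -0.031  0.049] lo [ 0.82  -0.036  0.046] hi [ 0.898 -0.017  0.062]
side grey mid 102 [201 208] med [0.789 0.006 0.049] lo [ 0.775 -0.014  0.044] hi [0.801 0.027 0.067]
side grey mid 209 [185 213] med [ 0.837 -0.     0.049] lo [ 0.817 -0.02   0.044] hi [0.859 0.026 0.067]
side grey mid 177 [173 225] med [0.88  0.019 0.05 ] lo [ 0.865 -0.007  0.045] hi [0.899 0.046 0.061]
side grey mid 73 [178 238] med [0.885 0.063 0.049] lo [0.869 0.054 0.044] hi [0.899 0.074 0.055]
side grey mid 61 [181 246] med [0.886 0.089 0.05 ] lo [0.869 0.081 0.042] hi [0.899 0.103 0.064]
```

View pics/c1.png

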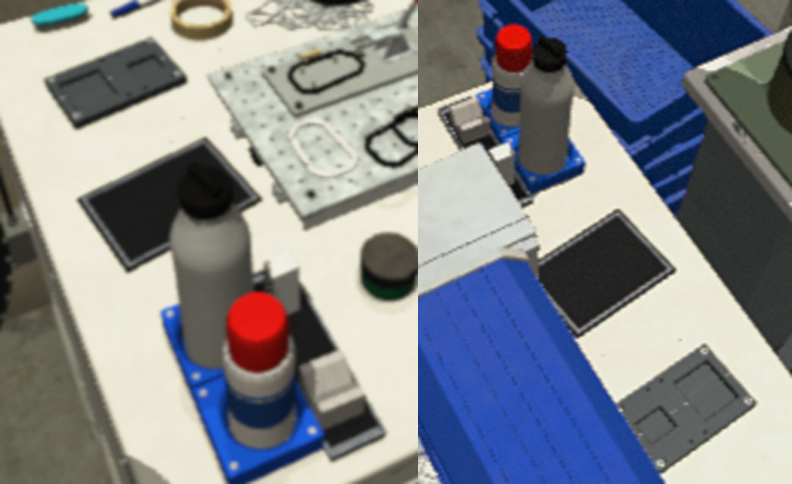

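The crop shows flask, can, tray parts, empty mat and pallet (V-block pocket is the larger, toward the robot side). Depth agrees with the given heights; now fit centres and yaws.

```bash
python3 - <<'E'
from h import *
from scipy.optimize import least_squares
D={n:(np.load(f'pics/{n}0.npz')['im'],np.load(f'pics/P_{n}.npy')) for n in('scene','side')}
def sel(box,zl,cond=lambda H,S,V:np.ones(H.shape,bool),views=('scene','side')):
    out=[]
    for n in views:
        im,P=D[n];H,S,V=cv2.split(cv2.cvtColor(im,cv2.COLOR_RGB2HSV))
        m=(P[...,0]>box[0])&(P[...,0]<box[1])&(P[...,1]>box[2])&(P[...,1]<box[3])&(P[...,2]>zl[0])&(P[...,2]<zl[1])&cond(H,S,V)
        out.append(P[m])
    return out
def circ(nm,box,zl,r,**k):
    for q in sel(box,zl,**k)+[np.vstack(sel(box,zl,**k))]:
        if len(q)<20: continue
        f=least_squares(lambda c:np.hypot(q[:,0]-c[0],q[:,1]-c[1])-r,np.median(q[:,:2],0),loss='soft_l1',f_scale=.001)
        print(nm,len(q),np.round(f.x,4),'rms',np.round(np.std(f.fun)*1e3,1))
circ('flaskcap',(.38,.49,-.17,-.06),(.220,.234),.023)
circ('flaskbody',(.38,.49,-.165,-.06),(.06,.16),.036,cond=lambda H,S,V:(S<40)&(V>80))
circ('cancap',(.38,.49,-.26,-.165),(.130,.160),.026,cond=lambda H,S,V:S>150)
def rect(nm,box,zl,cond,views=('scene','side')):
    for n in views:
        q=sel(box,zl,cond,(n,))[0]
        if len(q)<20: continue
        r=cv2.minAreaRect((q[:,:2]*1000).astype(np.float32)); print(nm,n,len(q),np.round(r[0],1),np.round(r[1],1),round(r[2],1),'z',np.round(np.median(q[:,2]),3))
rect('pallet',(.35,.58,.22,.42),(.003,.03),lambda H,S,V:V<170)
rect('mat',(.34,.56,-.0,.19),(-.01,.03),lambda H,S,V:(V<150)&(S<60))
rect('cups',(.36,.5,-.3,-.05),(.02,.034),lambda H,S,V:(S>150)&(H>100)&(H<125))
rect('tray',(.47,.56,-.29,-.03),(.003,.016),lambda H,S,V:(V<150)&(S<60))
rect('vb',(.46,.56,-.26,-.17),(.03,.05),lambda H,S,V:(S<60))
rect('gauge',(.46,.56,-.14,-.07),(.076,.09),lambda H,S,V:(S<60))
E
```

```text
flaskcap 89 [ 0.4313 -0.1122] rms 0.8
flaskcap 45 [ 0.4358 -0.113 ] rms 1.0
flaskcap 134 [ 0.4324 -0.1121] rms 1.5
flaskbody 626 [ 0.4314 -0.1124] rms 3.4
flaskbody 26 [ 0.4358 -0.1128] rms 0.4
flaskbody 652 [ 0.4316 -0.1126] rms 3.3
cancap 170 [ 0.4323 -0.206 ] rms 0.6
cancap 96 [ 0.4603 -0.1665] rms 8.3
cancap 266 [ 0.4335 -0.2062] rms 1.6
pallet scene 1449 [484.5 324.6] [205.7 116.4] 7.3 z 0.014
pallet side 1805 [469.1 319. ] [161.8 104.6] 6.8 z 0.012
mat scene 1889 [454.7  89.4] [179.5 130.4] 8.2 z 0.005
mat side 1998 [459.8  90.7] [179.9 133.7] 8.1 z 0.003
cups scene 1075 [ 428.2 -161.1] [185.1  92.1] 88.1 z 0.029
cups side 240 [ 435.9 -157.1] [187.5  90.2] 88.1 z 0.025
tray scene 917 [ 505.9 -163. ] [217.4  57.3] 86.2 z 0.008
tray side 219 [ 505.5 -160.4] [ 58.4 219.6] 5.0 z 0.007
vb scene 439 [ 493.8 -218.8] [57.9 57.1] 86.4 z 0.039
vb side 152 [ 495.9 -214.8] [68.9 57.3] 1.5 z 0.037
gauge scene 137 [ 503.9 -105. ] [30.9 23.1] 0.3 z 0.082
gauge side 81 [ 491.6 -103.7] [32.  66.7] 82.5 z 0.08
```

```bash
python3 -m crank '{"xyz":[[0,0,-0.03],[0,0,-0.05],[0,0,-0.06],[0,0,-0.06],[0,0,-0.05],[0,0,-0.03]],"twist":[[0,0,0.3],[0,0,0.5],[0,0,0.5],[0,0,0.5],[0,0,0.4],[0,0,0.15]]}' 1
python3 -m crank '{"xyz":[[0.015,-0.02,0],[0.03,-0.045,0],[0.035,-0.055,0],[0.035,-0.055,0],[0.035,-0.055,0],[0.035,-0.055,0],[0.035,-0.055,0],[0.035,-0.055,0],[0.035,-0.055,0],[0.035,-0.055,0],[0.035,-0.055,0],[0.035,-0.055,0]],"twist":[[0,0,0],[0,0,0],[0,0,0],[0,0,0],[0,0,0],[0,0,0],[0,0,0],[0,0,0],[0,0,0],[0,0,0],[0,0,0],[0,0,0]]}'
python3 -m crank '{"xyz":[[0.03,-0.03,0],[0.01,-0.015,0],[0,0,0],[0,0,0]],"twist":[[0,0,0],[0,0,0],[0,0,0],[0,0,0]]}'
python3 - <<'E'
from h import *
im,d=save('wrist','w1'); o=observe(); print(o['t'],o['tcp_pos'],o['eef_rot'],o['ft_force'])
R=Rn.from_rotvec(o['eef_rot']).as_matrix(); print(R.round(3)); p=camera_params('wrist'); print(-np.array(p['R']).T@p['t'],p['mtx'])
E
```

```text
t: 0.7
tcp_pos: [0.14, -0.5578, 0.4013]
eef_rot: [3.14, -0.003, 0.001]
ft_force: [-0.3, 0.1, -0.5]
finger_gap: 0.0852
finger_force: 0.0
t: 1.9
tcp_pos: [0.3776, -0.1873, 0.3993]
eef_rot: [-3.141, 0.001, 0.0]
ft_force: [0.4, -1.6, -0.7]
finger_gap: 0.0853
finger_force: 0.0
t: 2.3
tcp_pos: [0.4004, -0.1627, 0.3992]
eef_rot: [3.141, -0.002, -0.001]
ft_force: [-0.0, 0.6, -0.2]
finger_gap: 0.0852
finger_force: 0.0
2.35 [ 0.40034114 -0.16285631  0.39931217] [ 3.14129719e+00 -3.05261109e-03 -4.80716205e-04] [-1.11442999 -0.378127    0.71410413]
[[ 1.    -0.002 -0.   ]
 [-0.002 -1.    -0.   ]
 [-0.     0.    -1.   ]]
[ 0.47370611 -0.16345417  0.54174024] [[297.31863964   0.         259.20074217]
 [  0.         297.31863964 193.10607268]
 [  0.           0.           1.        ]]
```

View pics/w1.png

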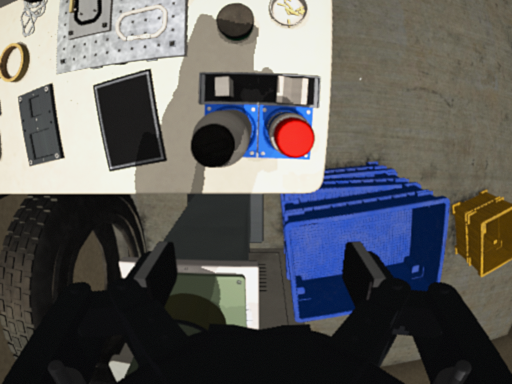

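The wrist view shows everything from above: flask cap (213,145), red cap (294,136), tray with gauge (223,86) and V-block (294,90), mat (130,119), pallet (42,124).

```bash
cat > w.py <<'E'
from h import *
from scipy.optimize import least_squares
def load(f):
    z=np.load(f'pics/{f}.npz'); P=cloud('wrist',z['d'],z); H,S,V=cv2.split(cv2.cvtColor(z['im'],cv2.COLOR_RGB2HSV)); return P,H,S,V,z['d']>0
def m(L,b,zl,c=None):
    P,H,S,V,ok=L
    k=ok&(P[...,0]>b[0])&(P[...,0]<b[1])&(P[...,1]>b[2])&(P[...,1]<b[3])&(P[...,2]>zl[0])&(P[...,2]<zl[1])
    return k&c(H,S,V) if c else k
def rect(nm,L,b,zl,c=None):
    k=m(L,b,zl,c).astype(np.uint8); n,l,s,_=cv2.connectedComponentsWithStats(k)
    if n<2: print(nm,'none'); return
    i=1+np.argmax(s[1:,4]); q=L[0][l==i]; r=cv2.minAreaRect((q[:,:2]*1000).astype(np.float32)); w,h=r[1];a=r[2]
    if w>h: w,h,a=h,w,a-90
    print(nm,len(q),'c',np.round(r[0],1),'short,long',np.round([w,h],1),'short-axis ang',round((a+90)%180-90,1),'z',np.median(q[:,2]).round(4))
def circ(nm,L,b,zl,r,c=None):
    q=L[0][m(L,b,zl,c)]
    f=least_squares(lambda c:np.hypot(q[:,0]-c[0],q[:,1]-c[1])-r,np.median(q[:,:2],0),loss='soft_l1',f_scale=.001)
    print(nm,len(q),f.x.round(4),'rms mm',(np.std(f.fun)*1e3).round(1),'zmax',np.percentile(q[:,2],98).round(4))
E
python3 - <<'E'
from w import *
L=load('w1')
rect('flaskcap',L,(.38,.49,-.16,-.06),(.222,.27)); rect('can top',L,(.38,.49,-.26,-.165),(.165,.2))
rect('can cap',L,(.38,.49,-.26,-.165),(.13,.2),lambda H,S,V:S>150)
rect('tray',L,(.46,.56,-.29,-.03),(.003,.1),lambda H,S,V:(V<255)&(S<70))
rect('cups',L,(.36,.5,-.3,-.05),(.02,.034),lambda H,S,V:(S>120)&(H>100)&(H<125))
rect('vb',L,(.46,.56,-.27,-.17),(.03,.05)); rect('gauge',L,(.46,.56,-.15,-.07),(.07,.09))
rect('mat',L,(.34,.56,0,.19),(-.01,.03),lambda H,S,V:(V<150)&(S<60))
rect('pallet',L,(.35,.56,.22,.42),(.009,.03),lambda H,S,V:(V<150))
E
```

```text
flaskcap 1532 c [ 433.3 -114.6] short,long [44.9 45.1] short-axis ang 37.5 z 0.2417
can top 1266 c [ 434.4 -208.3] short,long [50. 50.] short-axis ang 10.1 z 0.1777
can cap 1243 c [ 435.4 -207.4] short,long [48.3 49.5] short-axis ang -45.8 z 0.1777
tray 3823 c [ 505.2 -163.7] short,long [ 60.7 217.8] short-axis ang -2.8 z 0.0071
cups 848 c [ 429.1 -208.2] short,long [90.3 91.1] short-axis ang 87.6 z 0.0279
vb 293 c [ 500.8 -233.7] short,long [20.1 44.5] short-axis ang 85.8 z 0.0387
gauge 292 c [ 505.6 -106.8] short,long [21.5 30.1] short-axis ang 89.7 z 0.0808
mat 5429 c [455.3  88.4] short,long [131.  182.2] short-axis ang -81.5 z 0.0038
pallet 1774 c [467.5 316.1] short,long [106.5 162.7] short-axis ang -83.3 z 0.0135
```

```bash
python3 -m crank '{"xyz":[[0.01,-0.015,0],[0.02,-0.03,0],[0.018,-0.025,0.01],[0.007,-0.011,0.03],[0,0,0.05],[0,0,0.055],[0,0,0.055],[0,0,0.05],[0,0,0.035],[0,0,0.02],[0,0,0.004],[0,0,0]],"twist":[[0,0,0],[0,0,0],[0,0,0],[0,0,0],[0,0,0],[0,0,0],[0,0,0],[0,0,0],[0,0,0],[0,0,0],[0,0,0],[0,0,0]]}' 1
python3 -m crank '{"xyz":[[0,0,0],[0,0,0],[0,0,0],[0,0,0],[0,0,0],[0,0,0],[0,0,0],[0,0,0]],"twist":[[0,0,0],[0,0,0],[0,0,0],[0,0,0],[0,0,0],[0,0,0],[0,0,0],[0,0,0]]}' -1 40
```

```text
t: 3.55
tcp_pos: [0.4342, -0.1132, 0.214]
eef_rot: [-3.141, 0.001, 0.0]
ft_force: [-0.2, 0.3, 0.2]
finger_gap: 0.0853
finger_force: 0.0
t: 4.35
tcp_pos: [0.4345, -0.1133, 0.2146]
eef_rot: [3.141, -0.001, 0.003]
ft_force: [-0.8, 0.1, 12.4]
finger_gap: 0.0433
finger_force: 39.3
```

```bash
python3 -m crank '{"xyz":[[0,0,-0.005],[0,0,-0.01],[0,0,-0.01],[0,0,-0.005],[0,0,0],[0,0,0]],"twist":[[0,0,0],[0,0,0],[0,0,0],[0,0,0],[0,0,0],[0,0,0]]}' -1 60
python3 - <<'E'
from h import *
im,d=save('scene','s2');save('side','s2b')
a=cv2.imread('pics/s2.png')[190:380,150:310];b=cv2.imread('pics/s2b.png')[60:180,230:330]
cv2.imwrite('pics/c2.png',np.hstack([cv2.resize(a,(480,570)),cv2.resize(b,(320,384)) if 0 else cv2.resize(b,(320,570))]))
E
```

```text
t: 4.95
tcp_pos: [0.434, -0.1132, 0.2319]
eef_rot: [-3.141, 0.001, 0.0]
ft_force: [0.5, -0.4, -1.9]
finger_gap: 0.0425
finger_force: 61.0
```

View pics/c2.png

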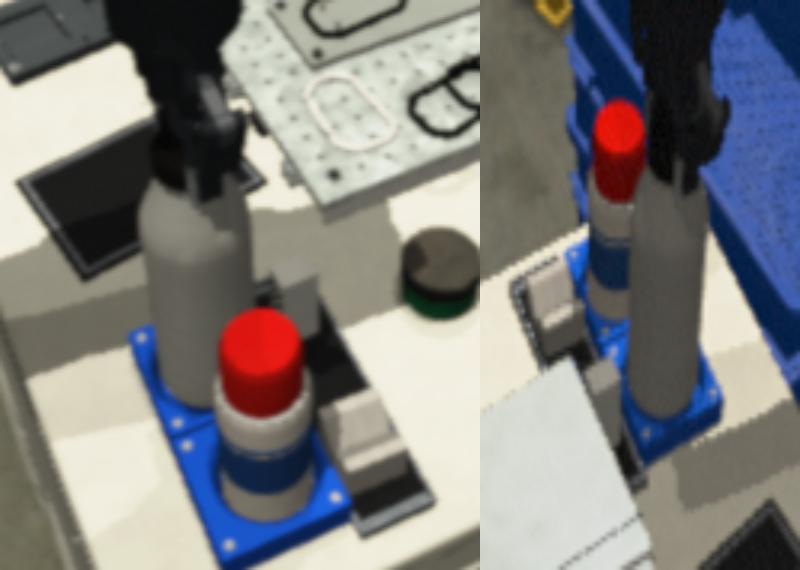

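The flask hangs upright between the pads (scene crop 195,300), clear of its cup. Carry it smoothly to the mat's far half.

```bash
python3 -m crank '{"xyz":[[0,0,-0.008],[0,0,-0.016],[0,0,-0.022],[0,0,-0.024],[0,0,-0.022],[0,-0.005,-0.016],[0.002,-0.012,-0.008],[0.006,-0.02,0],[0.009,-0.027,0],[0.01,-0.032,0],[0.011,-0.034,0],[0.011,-0.034,0]],"twist":[[0,0,0],[0,0,0],[0,0,0],[0,0,0],[0,0,0],[0,0,0],[0,0,0],[0,0,0],[0,0,0],[0,0,0],[0,0,0],[0,0,0]]}'
python3 -m crank '{"xyz":[[0.012,-0.034,0],[0.012,-0.034,0],[0.011,-0.033,0],[0.01,-0.029,0],[0.008,-0.024,0],[0.005,-0.017,0],[0.003,-0.01,0],[0,-0.004,0.006],[0,0,0.014],[0,0,0.02],[0,0,0.024],[0,0,0.022]],"twist":[[0,0,0],[0,0,0],[0,0,0],[0,0,0],[0,0,0],[0,0,0],[0,0,0],[0,0,0],[0,0,0],[0,0,0],[0,0,0],[0,0,0]]}'
python3 -m crank '{"xyz":[[0,0,0.018],[0,0,0.012],[0,0,0.008],[0,0,0.005],[0,0,0],[0,0,0]],"twist":[[0,0,0],[0,0,0],[0,0,0],[0,0,0],[0,0,0],[0,0,0]]}'
```

```text
t: 6.25
tcp_pos: [0.4636, -0.0128, 0.3009]
eef_rot: [-3.141, -0.001, 0.001]
ft_force: [0.4, -0.4, -1.2]
finger_gap: 0.0427
finger_force: 61.1
t: 7.45
tcp_pos: [0.4998, 0.0954, 0.2488]
eef_rot: [3.141, -0.002, -0.001]
ft_force: [0.4, 0.2, -1.0]
finger_gap: 0.0427
finger_force: 61.1
t: 8.05
tcp_pos: [0.5002, 0.0962, 0.2244]
eef_rot: [-3.141, 0.001, -0.001]
ft_force: [0.2, -1.0, -1.8]
finger_gap: 0.043
finger_force: 61.1
```

```bash
python3 -m crank '{"xyz":[[0,0,0.006],[0,0,0.006],[0,0,0.004],[0,0,0.002],[0,0,0],[0,0,0]],"twist":[[0,0,0],[0,0,0],[0,0,0],[0,0,0],[0,0,0],[0,0,0]]}'
python3 -m crank '{"xyz":[[0,0,0.002],[0,0,0],[0,0,0]],"twist":[[0,0,0],[0,0,0],[0,0,0]]}'
```

```text
t: 8.65
tcp_pos: [0.5001, 0.0962, 0.2134]
eef_rot: [-3.141, 0.0, -0.0]
ft_force: [-0.5, 0.5, -1.3]
finger_gap: 0.0427
finger_force: 61.2
t: 8.95
tcp_pos: [0.5005, 0.0962, 0.2128]
eef_rot: [-3.141, 0.001, -0.002]
ft_force: [-1.4, -0.2, 12.0]
finger_gap: 0.0431
finger_force: 62.4
```

```bash
python3 -m crank '{"xyz":[[0,0,0],[0,0,0],[0,0,0],[0,0,0],[0,0,0],[0,0,0],[0,0,-0.01],[0,0,-0.02],[0,0,-0.035],[0,0,-0.04],[0,0,-0.03],[0,0,-0.01]],"twist":[[0,0,0],[0,0,0],[0,0,0],[0,0,0],[0,0,0],[0,0,0],[0,0,0],[0,0,0],[0,0,0],[0,0,0],[0,0,0],[0,0,0]]}' 1
python3 -m crank '{"xyz":[[0,0.01,0],[0,0.03,0],[-0.01,0.05,0],[-0.015,0.055,0],[-0.015,0.055,0],[-0.015,0.055,0],[-0.015,0.055,0],[-0.015,0.055,0],[-0.01,0.055,0],[-0.01,0.045,0],[-0.005,0.03,0],[0,0.012,0]],"twist":[[0,0,0],[0,0,0],[0,0,0],[0,0,0],[0,0,0],[0,0,0],[0,0,0],[0,0,0],[0,0,0],[0,0,0],[0,0,0],[0,0,0]]}'
python3 - <<'E'
from w import *
save('wrist','w2'); L=load('w2'); print(observe()['tcp_pos'])
rect('flaskcap',L,(.45,.55,.05,.15),(.222,.27)); rect('flask',L,(.45,.55,.05,.15),(.1,.27))
rect('can top',L,(.38,.49,-.26,-.165),(.165,.2));circ('well wide',L,(.37,.49,-.17,-.06),(.005,.022),.041)
rect('wide blue',L,(.36,.5,-.16,-.05),(.024,.034),lambda H,S,V:(S>120)&(H>100)&(H<125))
rect('gauge',L,(.46,.56,-.15,-.07),(.07,.09))
rect('mat',L,(.34,.56,0,.19),(-.01,.03),lambda H,S,V:(V<150)&(S<60))
E
```

```text
t: 10.15
tcp_pos: [0.5005, 0.0963, 0.3009]
eef_rot: [-3.141, 0.001, -0.004]
ft_force: [0.1, -0.6, -0.8]
finger_gap: 0.0853
finger_force: 0.0
t: 11.35
tcp_pos: [0.433, -0.2098, 0.2982]
eef_rot: [-3.141, 0.004, 0.002]
ft_force: [0.8, 0.3, -0.2]
finger_gap: 0.0852
finger_force: 0.0
[ 0.43338621 -0.20973204  0.29831274]
flaskcap none
flask 2982 c [498.7  76.4] short,long [39.  70.9] short-axis ang 86.2 z 0.1607
can top 2256 c [ 436.4 -208.2] short,long [48.2 51.3] short-axis ang 4.1 z 0.1779
well wide 2645 [ 0.4461 -0.1179] rms mm 14.6 zmax 0.0195
wide blue 1380 c [ 433.4 -113.7] short,long [91.8 92.1] short-axis ang 88.1 z 0.0276
gauge 449 c [ 506.5 -106.6] short,long [22.5 29.9] short-axis ang 88.8 z 0.0808
mat 4865 c [460.8  89.4] short,long [131.7 193.3] short-axis ang -81.1 z 0.0039
```

```bash
python3 -m crank '{"xyz":[[0.002,-0.002,0.015],[0,0,0.035],[0,0,0.05],[0,0,0.055],[0,0,0.05],[0,0,0.04],[0,0,0.024],[0,0,0.01],[0,0,0],[0,0,0]],"twist":[[0,0,0],[0,0,0],[0,0,0],[0,0,0],[0,0,0],[0,0,0],[0,0,0],[0,0,0],[0,0,0],[0,0,0]]}'
python3 -m crank '{"xyz":[[0,0,0],[0,0,0],[0,0,0],[0,0,0],[0,0,0],[0,0,0],[0,0,0],[0,0,0]],"twist":[[0,0,0],[0,0,0],[0,0,0],[0,0,0],[0,0,0],[0,0,0],[0,0,0],[0,0,0]]}' -1 50
python3 -m crank '{"xyz":[[0,0,-0.006],[0,0,-0.014],[0,0,-0.022],[0,0,-0.026],[0,0,-0.026],[0,0,-0.022],[0,0,-0.014],[0,0,-0.006],[0,0,0]],"twist":[[0,0,0],[0,0,0],[0,0,0],[0,0,0],[0,0,0],[0,0,0],[0,0,0],[0,0,0],[0,0,0]]}'
```

```text
t: 12.4
tcp_pos: [0.4355, -0.2064, 0.1322]
eef_rot: [-3.142, -0.0, -0.001]
ft_force: [0.1, 0.2, -0.5]
finger_gap: 0.0853
finger_force: 0.0
t: 13.2
tcp_pos: [0.4355, -0.207, 0.1324]
eef_rot: [3.141, -0.001, 0.002]
ft_force: [-0.3, -0.1, 12.1]
finger_gap: 0.0511
finger_force: 50.3
t: 14.1
tcp_pos: [0.4352, -0.2068, 0.2135]
eef_rot: [3.142, -0.001, 0.0]
ft_force: [-1.0, -0.1, -2.9]
finger_gap: 0.0509
finger_force: 52.5
```

```bash
python3 -m crank '{"xyz":[[0,-0.005,0],[-0.002,-0.015,0],[-0.003,-0.027,0],[-0.004,-0.036,0],[-0.004,-0.042,0],[-0.004,-0.045,0],[-0.004,-0.045,0],[-0.004,-0.045,0],[-0.004,-0.045,0],[-0.004,-0.042,0],[-0.003,-0.036,0],[-0.001,-0.027,0]],"twist":[[0,0,0],[0,0,0],[0,0,0],[0,0,0],[0,0,0],[0,0,0],[0,0,0],[0,0,0],[0,0,0],[0,0,0],[0,0,0],[0,0,0]]}'
python3 -m crank '{"xyz":[[0,-0.016,0],[0,-0.005,0],[0,0,0],[0,0,0],[0,0,0],[0,0,0],[0,0,0],[0,0,0],[0,0,0],[0,0,0],[0,0,0]],"twist":[[0,0,0],[0,0,0],[0,0,0.3],[0,0,0.6],[0,0,0.8],[0,0,0.9],[0,0,0.9],[0,0,0.8],[0,0,0.5],[0,0,0.2],[0,0,0]]}'
```

```text
t: 15.3
tcp_pos: [0.4123, 0.0412, 0.2131]
eef_rot: [-3.141, -0.002, 0.001]
ft_force: [-0.4, -0.9, -3.0]
finger_gap: 0.0508
finger_force: 52.5
t: 16.4
tcp_pos: [0.4131, 0.0514, 0.2133]
eef_rot: [3.034, -0.815, 0.0]
ft_force: [0.2, -0.2, -2.8]
finger_gap: 0.0508
finger_force: 52.6
```

```bash
python3 -m crank '{"xyz":[[0,0,0.01],[0,0,0.02],[0,0,0.026],[0,0,0.026],[0,0,0.022],[0,0,0.016],[0,0,0.009],[0,0,0.004],[0,0,0],[0,0,0]],"twist":[[0,0,0],[0,0,0],[0,0,0],[0,0,0],[0,0,0],[0,0,0],[0,0,0],[0,0,0],[0,0,0],[0,0,0]]}'
python3 -m crank '{"xyz":[[0,0,0.003],[0,0,0.002],[0,0,0],[0,0,0]],"twist":[[0,0,0],[0,0,0],[0,0,0],[0,0,0]]}'
```

```text
t: 17.4
tcp_pos: [0.4132, 0.0518, 0.1338]
eef_rot: [-3.034, 0.813, -0.001]
ft_force: [-0.1, -0.1, -2.3]
finger_gap: 0.0512
finger_force: 52.6
t: 17.8
tcp_pos: [0.4131, 0.0518, 0.1306]
eef_rot: [-3.034, 0.814, 0.0]
ft_force: [-0.5, -0.1, -3.3]
finger_gap: 0.051
finger_force: 52.6
```

```bash
python3 -m crank '{"xyz":[[0,0,0.0015],[0,0,0],[0,0,0]],"twist":[[0,0,0],[0,0,0],[0,0,0]]}'
python3 -m crank '{"xyz":[[0,0,0],[0,0,0],[0,0,0],[0,0,0],[0,0,0],[0,0,0],[0,0,-0.01],[0,0,-0.03],[0,0,-0.05],[0,0,-0.06],[0,0,-0.06],[0,0,-0.05]],"twist":[[0,0,0],[0,0,0],[0,0,0],[0,0,0],[0,0,0],[0,0,0],[0,0,0],[0,0,0],[0,0,0],[0,0,0],[0,0,0],[0,0,0]]}' 1
python3 -m crank '{"xyz":[[0,0,-0.03],[0,0,0],[0,0,0],[0,0,0],[0,0,0],[0,0,0]],"twist":[[0,0,-0.5],[0,0,-1],[0,0,-1],[0,0,-1],[0,0,-1],[0,0,-0.5]]}'
python3 -m crank '{"xyz":[[0.005,0.015,0],[0.005,0.035,0],[0.005,0.05,0],[0.005,0.06,0],[0.005,0.06,0],[0.005,0.055,0],[0,0.045,0],[0,0.025,0],[0,0.01,0],[0,0,0]],"twist":[[0,0,0],[0,0,0],[0,0,0],[0,0,0],[0,0,0],[0,0,0],[0,0,0],[0,0,0],[0,0,0],[0,0,0]]}'
python3 - <<'E'
from w import *
save('wrist','w3'); L=load('w3'); o=observe(); print(o['tcp_pos'],o['eef_rot'])
rect('gauge',L,(.46,.56,-.15,-.07),(.07,.09)); 
for z in((.02,.05),(.035,.05)): rect('vb',L,(.46,.56,-.27,-.17),z)
rect('tray',L,(.46,.56,-.29,-.03),(.003,.1),lambda H,S,V:(S<70))
rect('wide',L,(.36,.485,-.16,-.05),(.024,.034),lambda H,S,V:(S>120)&(H>100)&(H<125))
rect('narrow',L,(.36,.485,-.28,-.165),(.024,.034),lambda H,S,V:(S>120)&(H>100)&(H<125))
rect('can',L,(.37,.46,.0,.1),(.16,.2)); rect('flask',L,(.45,.55,.05,.15),(.15,.27))
rect('mat',L,(.34,.56,0,.19),(-.01,.03),lambda H,S,V:(V<150)&(S<60))
save('scene','s3');a=cv2.imread('pics/s3.png')[130:380,110:310];b=cv2.imread('pics/w3.png')
cv2.imwrite('pics/c3.png',np.hstack([cv2.resize(a,(400,500)),cv2.resize(b[:300,100:420],(400,500))]))
E
```

```text
t: 18.1
tcp_pos: [0.4132, 0.0517, 0.1303]
eef_rot: [-3.034, 0.814, -0.001]
ft_force: [-3.8, -1.0, 25.3]
finger_gap: 0.051
finger_force: 55.0
t: 19.3
tcp_pos: [0.4129, 0.0517, 0.288]
eef_rot: [-3.034, 0.814, -0.002]
ft_force: [0.1, -0.4, -0.4]
finger_gap: 0.0851
finger_force: 0.0
t: 19.9
tcp_pos: [0.4129, 0.0517, 0.3041]
eef_rot: [-3.142, -0.006, -0.0]
ft_force: [-0.2, 0.6, -0.2]
finger_gap: 0.0853
finger_force: 0.0
t: 20.9
tcp_pos: [0.4308, -0.1617, 0.3037]
eef_rot: [-3.142, 0.004, 0.0]
ft_force: [0.1, 0.8, 0.2]
finger_gap: 0.0851
finger_force: 0.0
[ 0.43096643 -0.1609283   0.30366882] [-3.14128730e+00  1.67825153e-03  1.52569970e-04]
gauge 458 c [ 506.2 -105.2] short,long [22.1 30.8] short-axis ang -87.8 z 0.0807
vb 1201 c [ 502.4 -217.4] short,long [45.5 50.6] short-axis ang -4.7 z 0.036
vb 326 c [ 500.7 -234.8] short,long [14.9 44.9] short-axis ang 86.2 z 0.0396
tray 5656 c [ 505.9 -162.3] short,long [ 58.6 216.8] short-axis ang -1.9 z 0.0069
wide 1366 c [ 433.  -112.8] short,long [91.3 92.1] short-axis ang -2.2 z 0.0276
narrow 1787 c [ 429.6 -208.7] short,long [88.3 91.8] short-axis ang 88.7 z 0.0278
can 1358 c [412.9  49. ] short,long [48.4 49. ] short-axis ang -35.4 z 0.1754
flask 3433 c [499.5  80.9] short,long [43.7 70.6] short-axis ang -88.1 z 0.1925
mat 3872 c [451.7  79.5] short,long [148.  196.4] short-axis ang -83.3 z 0.0038
```

View pics/c3.png

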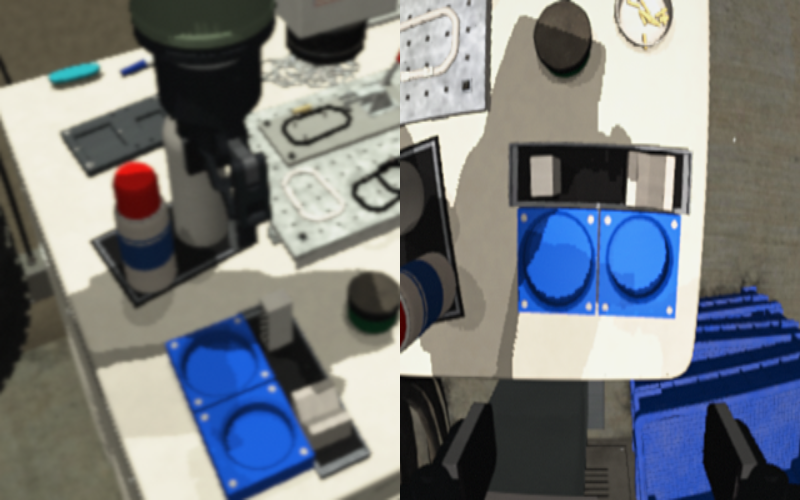

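Flask and can stand upright on the mat; the tray shows the gauge (545,175) and the V-block (652,180), cups are empty. Now the V-block.

```bash
python3 -m crank '{"xyz":[[0.012,0.01,0],[0.03,0.024,0],[0.035,0.026,0],[0.03,0.024,0],[0.012,0.01,0],[0,0,0.02],[0,0,0.04],[0,0,0.06],[0,0,0.07],[0,0,0.07],[0,0,0.06],[0,0,0.05]],"twist":[[0,0,0],[0,0,0],[0,0,0],[0,0,0],[0,0,0.1],[0,0,0.2],[0,0,0.2],[0,0,0.167],[0,0,0],[0,0,0],[0,0,0],[0,0,0]]}' 0.55 50
python3 -m crank '{"xyz":[[0,0,0.03],[0,0,0.02],[0,0,0.01],[0,0,0],[0,0,0]],"twist":[[0,0,0],[0,0,0],[0,0,0],[0,0,0],[0,0,0]]}'
python3 - <<'E'
from w import *
save('wrist','w4'); L=load('w4'); o=observe(); print(o['tcp_pos'],o['eef_rot'])
rect('vb',L,(.46,.56,-.27,-.18),(.02,.05))
cv2.imwrite('pics/c4.png',cv2.imread('pics/w4.png'))
E
```

```text
t: 22.2
tcp_pos: [0.5026, -0.2171, 0.0795]
eef_rot: [-3.139, 0.109, 0.001]
ft_force: [0.7, 0.7, 0.1]
finger_gap: 0.0661
finger_force: 0.0
t: 22.7
tcp_pos: [0.5029, -0.2177, 0.0463]
eef_rot: [3.139, -0.11, 0.002]
ft_force: [-0.0, -0.0, -0.4]
finger_gap: 0.0664
finger_force: 0.0
[ 0.50287111 -0.21771169  0.04642247] [ 3.13937854e+00 -1.10136756e-01  1.81528933e-03]
vb 8454 c [ 493.5 -218.1] short,long [66.7 76.1] short-axis ang -0.2 z 0.0326
```

View pics/c4.png

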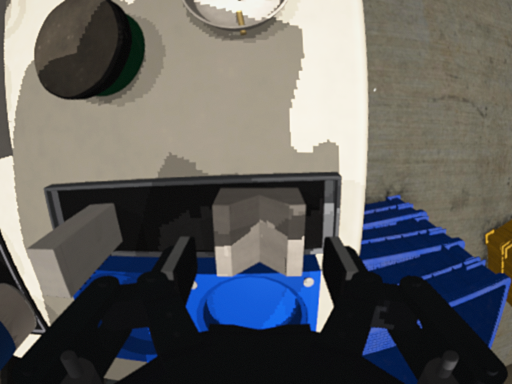

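The V-block (260,230) sits centred between the open fingers (190 and 328) and square to them. Lower and grip.

```bash
python3 -m crank '{"xyz":[[0,0,0.015],[0,0,0.02],[0,0,0.012],[0,0,0.003],[0,0,0],[0,0,0]],"twist":[[0,0,0],[0,0,0],[0,0,0],[0,0,0],[0,0,0],[0,0,0]]}'
python3 -m crank '{"xyz":[[0,0,0],[0,0,0],[0,0,0],[0,0,0],[0,0,0],[0,0,0],[0,0,0],[0,0,0]],"twist":[[0,0,0],[0,0,0],[0,0,0],[0,0,0],[0,0,0],[0,0,0],[0,0,0],[0,0,0]]}' -1 80
python3 -m crank '{"xyz":[[0,0,-0.006],[0,0,-0.012],[0,0,-0.012],[0,0,-0.006],[0,0,0],[0,0,0]],"twist":[[0,0,0],[0,0,0],[0,0,0],[0,0,0],[0,0,0],[0,0,0]]}'
```

```text
t: 23.35
tcp_pos: [0.5025, -0.2177, 0.0158]
eef_rot: [3.14, -0.11, 0.0]
ft_force: [-0.1, 0.4, 0.9]
finger_gap: 0.066
finger_force: 0.0
t: 24.15
tcp_pos: [0.5026, -0.2176, 0.0163]
eef_rot: [-3.14, 0.11, -0.001]
ft_force: [-1.4, 1.7, 10.5]
finger_gap: 0.0482
finger_force: 84.4
t: 24.75
tcp_pos: [0.5023, -0.2175, 0.0372]
eef_rot: [-3.14, 0.11, 0.0]
ft_force: [0.1, 0.3, -3.8]
finger_gap: 0.0484
finger_force: 83.5
```

```bash
python3 -m crank '{"xyz":[[0,0,-0.01],[0,0,-0.025],[0,0,-0.04],[0,0,-0.055],[0,0,-0.06],[0,0,-0.06],[0,0,-0.06],[0,0,-0.06],[0,0,-0.055],[0,0,-0.04],[0,0,-0.02],[0,0,-0.003]],"twist":[[0,0,0],[0,0,0],[0,0,-0.1],[0,0,-0.2],[0,0,-0.2],[0,0,-0.167],[0,0,0],[0,0,0],[0,0,0],[0,0,0],[0,0,0],[0,0,0]]}'
python3 -m crank '{"xyz":[[0,-0.015,0],[-0.005,-0.03,0],[-0.005,-0.045,0],[-0.01,-0.06,0],[-0.01,-0.065,0],[-0.01,-0.065,0],[-0.01,-0.065,0],[-0.01,-0.065,0],[-0.01,-0.065,0],[-0.01,-0.065,0],[-0.01,-0.065,0],[-0.01,-0.06,0]],"twist":[[0,0,0],[0,0,0],[0,0,0],[0,0,0],[0,0,0],[0,0,0],[0,0,0],[0,0,0],[0,0,0],[0,0,0],[0,0,0],[0,0,0]]}'
python3 -m crank '{"xyz":[[-0.01,-0.06,0],[-0.01,-0.05,0],[-0.005,-0.045,0],[0,-0.033,0],[0,-0.02,0],[0,-0.008,0],[0,0,0],[0,0,0]],"twist":[[0,0,0],[0,0,0],[0,0,0],[0,0,0],[0,0,0],[0,0,0],[0,0,0],[0,0,0]]}'
python3 - <<'E'
from w import *
save('wrist','w5'); L=load('w5'); o=observe(); print(o['tcp_pos'],o['eef_rot'])
rect('pallet',L,(.34,.58,.22,.42),(.010,.03),lambda H,S,V:(V<150))
rect('pallet all',L,(.34,.58,.22,.42),(.003,.03),lambda H,S,V:(V<150))
rect('floors',L,(.34,.6,.22,.42),(.003,.009),lambda H,S,V:(V<150))
rect('floor V',L,(.39,.465,.26,.37),(.003,.009),lambda H,S,V:(V<150))
rect('floor G',L,(.485,.545,.29,.36),(.003,.009),lambda H,S,V:(V<150))
rect('heldvb',L,(.38,.48,.27,.36),(.3,.36))
E
```

```text
t: 25.95
tcp_pos: [0.5025, -0.2177, 0.3313]
eef_rot: [3.141, -0.001, 0.003]
ft_force: [-0.1, -0.3, -5.4]
finger_gap: 0.0485
finger_force: 83.7
t: 27.15
tcp_pos: [0.4412, 0.1835, 0.3292]
eef_rot: [3.141, 0.001, -0.002]
ft_force: [0.3, -0.5, -4.1]
finger_gap: 0.0486
finger_force: 83.6
t: 27.95
tcp_pos: [0.4278, 0.3101, 0.33]
eef_rot: [3.141, -0.002, -0.0]
ft_force: [1.2, -0.9, -3.8]
finger_gap: 0.0483
finger_force: 83.6
[0.42779013 0.31007082 0.33010319] [ 3.14134681e+00 -2.34767211e-03  1.21783201e-04]
pallet 4923 c [467.4 317.1] short,long [105.1 165.2] short-axis ang -83.2 z 0.014
pallet all 6929 c [467.4 317.1] short,long [105.1 165.2] short-axis ang -83.2 z 0.0135
floors 1420 c [427.2 312. ] short,long [58.  62.7] short-axis ang 7.0 z 0.0061
floor V 1420 c [427.2 312. ] short,long [58.  62.7] short-axis ang 7.0 z 0.0061
floor G 571 c [511.9 322.6] short,long [33.1 42.7] short-axis ang -83.0 z 0.0059
heldvb 11322 c [428.1 309.5] short,long [46.3 76. ] short-axis ang 0.2 z 0.3486
```

View pics/w5.png

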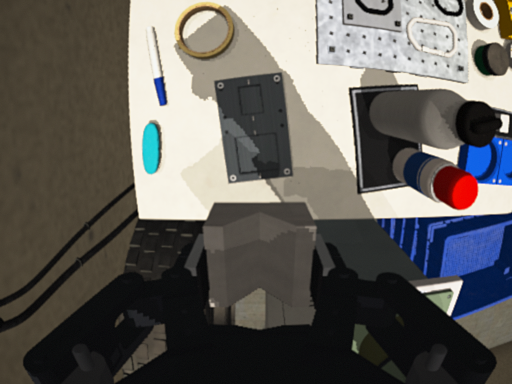

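The pallet shows clear pockets (V pocket 257,155; gauge pocket 251,99); the V-block is held square. Turn 7°, lower.

```bash
python3 -m crank '{"xyz":[[-0.001,-0.003,0.015],[0,0,0.03],[0,0,0.045],[0,0,0.055],[0,0,0.06],[0,0,0.06],[0,0,0.06],[0,0,0.055],[0,0,0.045],[0,0,0.035],[0,0,0.02],[0,0,0.005]],"twist":[[0,0,-0.17],[0,0,-0.3],[0,0,-0.4],[0,0,-0.3],[0,0,0],[0,0,0],[0,0,0],[0,0,0],[0,0,0],[0,0,0],[0,0,0],[0,0,0]]}'
python3 -m crank '{"xyz":[[0,0,0.01],[0,0,0],[0,0,0]],"twist":[[0,0,0],[0,0,0],[0,0,0]]}'
```

```text
t: 29.2
tcp_pos: [0.4266, 0.3124, 0.0381]
eef_rot: [3.135, 0.192, -0.002]
ft_force: [-0.1, -0.5, -3.9]
finger_gap: 0.0487
finger_force: 83.5
t: 29.5
tcp_pos: [0.4272, 0.313, 0.0336]
eef_rot: [-3.135, -0.192, -0.001]
ft_force: [-0.7, -0.9, -4.4]
finger_gap: 0.0487
finger_force: 83.5
```

```bash
python3 -m crank '{"xyz":[[0,0.0015,0.008],[0,0,0.008],[0,0,0.005],[0,0,0.004],[0,0,0.002],[0,0,0],[0,0,0]],"twist":[[0,0,0],[0,0,0],[0,0,0],[0,0,0],[0,0,0],[0,0,0],[0,0,0]]}'
python3 -m crank '{"xyz":[[0,0,0.002],[0,0,0],[0,0,0]],"twist":[[0,0,0],[0,0,0],[0,0,0]]}'
```

```text
t: 30.2
tcp_pos: [0.4271, 0.312, 0.0169]
eef_rot: [-3.136, -0.192, -0.0]
ft_force: [-0.3, 1.1, -4.1]
finger_gap: 0.0482
finger_force: 83.6
t: 30.5
tcp_pos: [0.4272, 0.3121, 0.0163]
eef_rot: [-3.135, -0.192, -0.001]
ft_force: [-2.9, -1.1, 10.6]
finger_gap: 0.0484
finger_force: 85.3
```

```bash
python3 -m crank '{"xyz":[[0,0,0],[0,0,0],[0,0,0],[0,0,0],[0,0,-0.008],[0,0,-0.02],[0,0,-0.045],[0,0,-0.065],[0,0,-0.075],[0,0,-0.075],[0,0,-0.075],[0,0,-0.065]],"twist":[[0,0,0],[0,0,0],[0,0,0],[0,0,0],[0,0,0],[0,0,0],[0,0,0],[0,0,0],[0,0,0],[0,0,0],[0,0,0],[0,0,0]]}' 0.5
python3 -m crank '{"xyz":[[0,0,-0.05],[0,0,-0.03],[0,0,-0.015],[0,0,0],[0,0.02,0],[0.01,0.04,0],[0.01,0.06,0],[0.015,0.07,0],[0.015,0.075,0],[0.015,0.075,0],[0.015,0.075,0],[0.015,0.075,0]],"twist":[[0,0,0.25],[0,0,0.47],[0,0,0.45],[0,0,0],[0,0,0],[0,0,0],[0,0,0],[0,0,0],[0,0,0],[0,0,0],[0,0,0],[0,0,0]]}'
python3 -m crank '{"xyz":[[0.012,0.07,0],[0.01,0.06,0],[0.01,0.045,0],[0.005,0.022,0],[0,0.01,0],[0,0,0],[0,0,0]],"twist":[[0,0,0],[0,0,0],[0,0,0],[0,0,0],[0,0,0],[0,0,0],[0,0,0]]}' 0
python3 - <<'E'
from w import *
save('wrist','w6'); L=load('w6'); o=observe(); print(o['tcp_pos'],o['eef_rot'])
rect('gauge',L,(.46,.56,-.15,-.07),(.07,.09))
E
```

```text
t: 31.7
tcp_pos: [0.4268, 0.3116, 0.276]
eef_rot: [-3.134, -0.192, -0.002]
ft_force: [0.1, 0.2, -0.3]
finger_gap: 0.0642
finger_force: 0.0
t: 32.9
tcp_pos: [0.4832, 0.0152, 0.3291]
eef_rot: [3.141, 0.001, -0.001]
ft_force: [1.2, 1.0, 0.2]
finger_gap: 0.0644
finger_force: 0.0
t: 33.6
tcp_pos: [0.506, -0.1052, 0.3294]
eef_rot: [-3.141, -0.002, 0.0]
ft_force: [0.3, 0.2, 0.4]
finger_gap: 0.0427
finger_force: 0.0
[ 0.50608072 -0.10508929  0.32943761] [-3.14103469e+00 -2.34054948e-03  5.78495690e-05]
gauge 400 c [ 506.4 -106.9] short,long [21.6 30.5] short-axis ang 89.8 z 0.0809
```

```bash
python3 -m crank '{"xyz":[[0,0.0025,0.015],[0,0,0.035],[0,0,0.05],[0,0,0.065],[0,0,0.065],[0,0,0.06],[0,0,0.06],[0,0,0.05],[0,0,0.04],[0,0,0.028],[0,0,0.014],[0,0,0.004]],"twist":[[0,0,0],[0,0,0],[0,0,0],[0,0,0],[0,0,0],[0,0,0],[0,0,0],[0,0,0],[0,0,0],[0,0,0],[0,0,0],[0,0,0]]}'
python3 -m crank '{"xyz":[[0,0,0],[0,0,0],[0,0,0],[0,0,0],[0,0,0],[0,0,0],[0,0,0],[0,0,0]],"twist":[[0,0,0],[0,0,0],[0,0,0],[0,0,0],[0,0,0],[0,0,0],[0,0,0],[0,0,0]]}' -1 60
python3 -m crank '{"xyz":[[0,0,-0.01],[0,0,-0.025],[0,0,-0.04],[0,0,-0.055],[0,0,-0.065],[0,0,-0.065],[0,0,-0.065],[0,0,-0.06],[0,0,-0.05],[0,0,-0.03],[0,0,-0.015],[0,0,-0.005]],"twist":[[0,0,0],[0,0,0],[0,0,0],[0,0,0],[0,0,0],[0,0,0],[0,0,0],[0,0,0],[0,0,0],[0,0,0],[0,0,0],[0,0,0]]}'
```

```text
t: 34.85
tcp_pos: [0.5058, -0.1074, 0.0371]
eef_rot: [-3.141, -0.0, 0.002]
ft_force: [-0.1, 0.6, -0.1]
finger_gap: 0.0427
finger_force: 0.0
t: 35.65
tcp_pos: [0.5065, -0.1078, 0.0384]
eef_rot: [3.142, -0.0, 0.001]
ft_force: [-0.1, -0.2, 6.8]
finger_gap: 0.0212
finger_force: 61.1
t: 36.85
tcp_pos: [0.5061, -0.1078, 0.3293]
eef_rot: [-3.142, 0.001, -0.001]
ft_force: [0.7, 1.1, -0.8]
finger_gap: 0.0212
finger_force: 60.2
```

```bash
python3 -m crank '{"xyz":[[0,-0.015,0],[0,-0.035,0],[0,-0.055,0],[0.001,-0.065,0],[0.001,-0.07,0],[0.001,-0.07,0],[0.001,-0.07,0],[0.001,-0.07,0],[0.001,-0.065,0],[0.001,-0.06,0],[0.001,-0.05,0],[0.001,-0.04,0]],"twist":[[0,0,0],[0,0,0],[0,0,0],[0,0,0],[0,0,0],[0,0,0],[0,0,0],[0,0,0],[0,0,0],[0,0,0],[0,0,0],[0,0,0]]}'
python3 -m crank '{"xyz":[[0,-0.03,0],[0,-0.016,0],[0,-0.006,0],[0,0,0],[0,0,0]],"twist":[[0,0,0],[0,0,0],[0,0,0],[0,0,0],[0,0,0]]}'
python3 - <<'E'
from w import *
save('wrist','w7'); L=load('w7'); o=observe(); print(o['tcp_pos'],o['eef_rot'])
rect('floor G',L,(.485,.545,.29,.36),(.003,.009),lambda H,S,V:(V<150))
rect('pallet',L,(.34,.58,.22,.42),(.010,.03),lambda H,S,V:(V<150))
rect('vb',L,(.38,.47,.26,.36),(.02,.06))
rect('held',L,(.46,.56,.27,.37),(.297,.345))
E
```

```text
t: 38.05
tcp_pos: [0.5106, 0.2937, 0.3275]
eef_rot: [3.141, 0.002, -0.003]
ft_force: [-0.2, 0.1, -0.4]
finger_gap: 0.0212
finger_force: 60.2
t: 38.55
tcp_pos: [0.5119, 0.3215, 0.3288]
eef_rot: [3.141, -0.002, 0.0]
ft_force: [0.3, -0.7, -1.3]
finger_gap: 0.0216
finger_force: 60.2
[0.51191365 0.32154828 0.32895349] [ 3.14145571e+00 -2.09800061e-03  2.95591303e-04]
floor G 545 c [511.4 322. ] short,long [32.4 42.4] short-axis ang -83.1 z 0.0062
pallet 4082 c [467.8 316.7] short,long [104.2 163. ] short-axis ang -83.2 z 0.0142
vb 344 c [427.2 310.6] short,long [44.4 50.2] short-axis ang 7.3 z 0.0351
held 1684 c [523.3 320.8] short,long [10.1 48.1] short-axis ang -0.2 z 0.3337
```

View pics/w7.png

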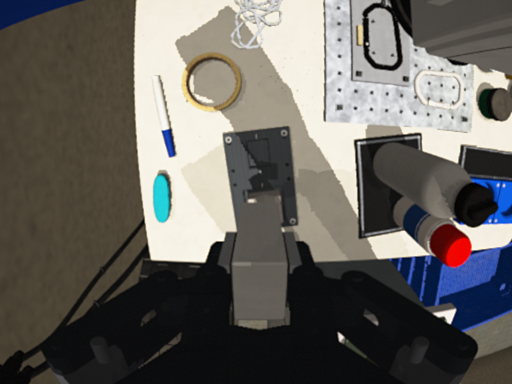

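The gauge is held straight above its pocket (262,150); the V-block is seated behind it. Turn 7° and lower.

```bash
python3 -m crank '{"xyz":[[0,-0.001,0.015],[0,0,0.03],[0,0,0.045],[0,0,0.055],[0,0,0.06],[0,0,0.06],[0,0,0.055],[0,0,0.05],[0,0,0.04],[0,0,0.025],[0,0,0.012],[0,0,0.003]],"twist":[[0,0,-0.15],[0,0,-0.3],[0,0,-0.4],[0,0,-0.3],[0,0,0],[0,0,0],[0,0,0],[0,0,0],[0,0,0],[0,0,0],[0,0,0],[0,0,0]]}'
python3 -m crank '{"xyz":[[0,0,0],[0,0,0],[0,0,0]],"twist":[[0,0,0],[0,0,0],[0,0,0]]}'
```

```text
t: 39.8
tcp_pos: [0.5117, 0.3229, 0.0587]
eef_rot: [-3.136, -0.189, 0.0]
ft_force: [-0.0, 0.1, -0.2]
finger_gap: 0.0212
finger_force: 60.1
t: 40.1
tcp_pos: [0.512, 0.3232, 0.0596]
eef_rot: [-3.135, -0.189, -0.002]
ft_force: [0.4, 0.6, -1.2]
finger_gap: 0.0216
finger_force: 60.1
```

```bash
python3 -m crank '{"xyz":[[0,0.0013,0.005],[0,0,0.01],[0,0,0.008],[0,0,0.006],[0,0,0.004],[0,0,0.002],[0,0,0],[0,0,0]],"twist":[[0,0,0],[0,0,0],[0,0,0],[0,0,0],[0,0,0],[0,0,0],[0,0,0],[0,0,0]]}'
python3 -m crank '{"xyz":[[0,0,0.001],[0,0,0],[0,0,0]],"twist":[[0,0,0],[0,0,0],[0,0,0]]}'
```

```text
t: 40.9
tcp_pos: [0.5117, 0.3222, 0.0384]
eef_rot: [-3.136, -0.188, 0.0]
ft_force: [-3.7, -2.4, 11.6]
finger_gap: 0.021
finger_force: 61.7
t: 41.2
tcp_pos: [0.5118, 0.3222, 0.0383]
eef_rot: [-3.136, -0.188, -0.0]
ft_force: [-5.9, -4.2, 22.3]
finger_gap: 0.0214
finger_force: 63.4
```

```bash
python3 -m crank '{"xyz":[[0,0,-0.001],[0,0,0],[0,0,0],[0,0,0],[0,0,-0.008],[0,0,-0.025],[0,0,-0.045],[0,0,-0.065],[0,0,-0.075],[0,0,-0.075],[0,0,-0.075],[0,0,-0.06]],"twist":[[0,0,0],[0,0,0],[0,0,0],[0,0,0],[0,0,0],[0,0,0],[0,0,0],[0,0,0],[0,0,0],[0,0,0],[0,0,0],[0,0,0]]}' 0
python3 -m crank '{"xyz":[[0,0,-0.035],[0,0,-0.017],[0,0,-0.005],[-0.03,0,0],[-0.06,0,0],[-0.06,0,0],[-0.03,0,0],[0,0,0]],"twist":[[0,0,0.25],[0,0,0.45],[0,0,0.45],[0,0,0],[0,0,0],[0,0,0],[0,0,0],[0,0,0]]}' 1
python3 - <<'E'
from w import *
save('wrist','w8'); L=load('w8'); o=observe(); print(o['tcp_pos'],o['eef_rot'])
rect('pallet',L,(.34,.58,.22,.42),(.010,.018),lambda H,S,V:(V<150))
rect('vb',L,(.38,.47,.26,.36),(.02,.06))
rect('gauge',L,(.47,.56,.27,.37),(.065,.11))
rect('can',L,(.37,.46,.0,.1),(.16,.2))
b=cv2.imread('pics/w8.png');cv2.imwrite('pics/c8.png',cv2.resize(b[30:300,150:510],(720,540)))
E
```

```text
t: 42.4
tcp_pos: [0.5116, 0.322, 0.2988]
eef_rot: [-3.134, -0.188, -0.004]
ft_force: [0.1, 0.8, 0.0]
finger_gap: 0.0425
finger_force: 0.0
t: 43.2
tcp_pos: [0.4017, 0.3226, 0.3306]
eef_rot: [-3.14, -0.003, -0.001]
ft_force: [0.1, -0.4, 0.6]
finger_gap: 0.0852
finger_force: 0.0
[0.40314573 0.32234313 0.33030853] [-3.14030711e+00 -1.17116332e-03 -1.65258177e-03]
pallet 4956 c [468.9 316.7] short,long [104.8 165. ] short-axis ang -83.1 z 0.0136
vb 1025 c [428.4 310.8] short,long [45.3 49.5] short-axis ang 7.5 z 0.0357
gauge 385 c [513.1 320.9] short,long [22.1 30. ] short-axis ang -82.1 z 0.0804
can 1059 c [413.3  53.2] short,long [48.9 49.8] short-axis ang -44.6 z 0.1753
```

View pics/c8.png

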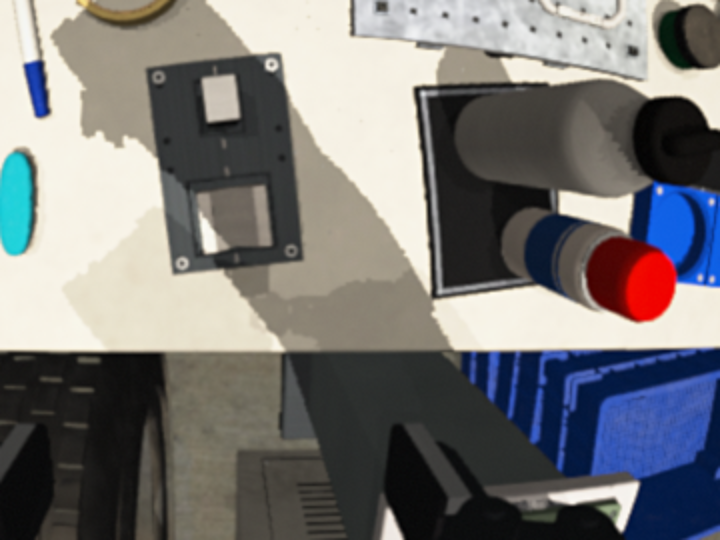

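Both parts are seated in the pallet (gauge 222,98; V-block 235,220), flask and can still stand on the mat. Now fetch the can.

```bash
python3 -m crank '{"xyz":[[0.001,0.015,0],[0.002,0.035,0],[0.002,0.055,0],[0.002,0.06,0],[0.002,0.06,0],[0.002,0.06,0],[0.002,0.055,0],[0.002,0.05,0],[0.0015,0.035,0],[0,0.02,0],[0,0.005,0],[0,0,0]],"twist":[[0,0,0],[0,0,0],[0,0,0],[0,0,0],[0,0,0],[0,0,0],[0,0,0],[0,0,0],[0,0,0],[0,0,0],[0,0,0],[0,0,0]]}'
python3 -m crank '{"xyz":[[0,0,0],[0,0,0],[0,0,0],[0,0,0],[0,0,0],[0,0,0],[0,0,0]],"twist":[[0,0,0.4],[0,0,0.9],[0,0,1],[0,0,1],[0,0,0.9],[0,0,0.6],[0,0,0.2]]}'
python3 -m crank '{"xyz":[[0,0,0]],"twist":[[0,0,0]]}'
```

```text
t: 44.45
tcp_pos: [0.4137, 0.0524, 0.3288]
eef_rot: [-3.141, 0.001, 0.0]
ft_force: [0.4, -0.0, -0.2]
finger_gap: 0.0853
finger_force: 0.0
t: 45.15
tcp_pos: [0.4136, 0.0533, 0.3287]
eef_rot: [-3.034, 0.814, 0.0]
ft_force: [0.1, -0.3, -0.7]
finger_gap: 0.0855
finger_force: 0.0
t: 45.25
tcp_pos: [0.4136, 0.0529, 0.3288]
eef_rot: [-3.035, 0.811, 0.0]
ft_force: [1.0, 0.3, -0.2]
finger_gap: 0.0856
finger_force: 0.0
```

```bash
python3 -m crank '{"xyz":[[0,0.0015,0.01],[0,0,0.03],[0,0,0.045],[0,0,0.055],[0,0,0.055],[0,0,0.05],[0,0,0.04],[0,0,0.025],[0,0,0.014],[0,0,0.006],[0,0,0],[0,0,0]],"twist":[[0,0,0],[0,0,0],[0,0,0],[0,0,0],[0,0,0],[0,0,0],[0,0,0],[0,0,0],[0,0,0],[0,0,0],[0,0,0],[0,0,0]]}'
python3 -m crank '{"xyz":[[0,0,0],[0,0,0],[0,0,0],[0,0,0],[0,0,0],[0,0,0],[0,0,0],[0,0,0]],"twist":[[0,0,0],[0,0,0],[0,0,0],[0,0,0],[0,0,0],[0,0,0],[0,0,0],[0,0,0]]}' -1 50
python3 -m crank '{"xyz":[[0,0,-0.006],[0,0,-0.014],[0,0,-0.022],[0,0,-0.026],[0,0,-0.026],[0,0,-0.022],[0,0,-0.014],[0,0,-0.006],[0,0,0]],"twist":[[0,0,0],[0,0,0],[0,0,0],[0,0,0],[0,0,0],[0,0,0],[0,0,0],[0,0,0],[0,0,0]]}'
python3 -m crank '{"xyz":[[0,0,0],[0,0,0],[0,0,0],[0,0,0],[0,0,0],[0,0,0],[0,0,0],[0,0,0],[0,0,0]],"twist":[[0,0,-0.2],[0,0,-0.6],[0,0,-0.8],[0,0,-0.9],[0,0,-0.9],[0,0,-0.8],[0,0,-0.5],[0,0,-0.3],[0,0,0]]}'
```

```text
t: 46.45
tcp_pos: [0.4134, 0.0515, 0.1313]
eef_rot: [-3.034, 0.813, -0.001]
ft_force: [0.3, 0.8, -0.2]
finger_gap: 0.0854
finger_force: 0.0
t: 47.25
tcp_pos: [0.4134, 0.0515, 0.1314]
eef_rot: [-3.034, 0.814, -0.001]
ft_force: [-2.7, -0.9, 15.2]
finger_gap: 0.0507
finger_force: 49.4
t: 48.15
tcp_pos: [0.4132, 0.0515, 0.2126]
eef_rot: [-3.034, 0.813, -0.0]
ft_force: [-0.7, -0.1, -1.3]
finger_gap: 0.0508
finger_force: 52.6
t: 49.05
tcp_pos: [0.413, 0.0514, 0.2121]
eef_rot: [-3.141, -0.0, 0.001]
ft_force: [0.6, -0.5, -2.6]
finger_gap: 0.0506
finger_force: 52.5
```

```bash
python3 -m crank '{"xyz":[[0,0.005,0],[0.001,0.015,0],[0.003,0.027,0],[0.004,0.036,0],[0.004,0.042,0],[0.004,0.045,0],[0.004,0.045,0],[0.004,0.045,0],[0.004,0.045,0],[0.004,0.042,0],[0.003,0.036,0],[0.001,0.027,0]],"twist":[[0,0,0],[0,0,0],[0,0,0],[0,0,0],[0,0,0],[0,0,0],[0,0,0],[0,0,0],[0,0,0],[0,0,0],[0,0,0],[0,0,0]]}'
python3 -m crank '{"xyz":[[0,0.016,0],[0,0.0055,0],[0,0,0],[0,0,0.01],[0,0,0.02],[0,0,0.024],[0,0,0.016],[0,0,0.01],[0,0,0],[0,0,0]],"twist":[[0,0,0],[0,0,0],[0,0,0],[0,0,0],[0,0,0],[0,0,0],[0,0,0],[0,0,0],[0,0,0],[0,0,0]]}'
python3 - <<'E'
from w import *
save('wrist','w9'); L=load('w9'); o=observe(); print(o['tcp_pos'],o['eef_rot'])
rect('narrow',L,(.36,.485,-.28,-.165),(.024,.034),lambda H,S,V:(S>120)&(H>100)&(H<125))
rect('wide',L,(.36,.485,-.16,-.05),(.024,.034),lambda H,S,V:(S>120)&(H>100)&(H<125))
b=cv2.imread('pics/w9.png');save('side','d9');c=cv2.imread('pics/d9.png')[60:180,220:340]
cv2.imwrite('pics/c9.png',np.hstack([cv2.resize(b[80:380,120:420],(400,400)),cv2.resize(c,(400,400))]))
E
```

```text
t: 50.25
tcp_pos: [0.4342, -0.1967, 0.2123]
eef_rot: [3.141, -0.004, -0.0]
ft_force: [0.0, 0.6, -1.8]
finger_gap: 0.0507
finger_force: 52.6
t: 51.25
tcp_pos: [0.4348, -0.2074, 0.1647]
eef_rot: [3.142, -0.0, 0.0]
ft_force: [-0.5, -0.0, -1.8]
finger_gap: 0.0508
finger_force: 52.6
[ 0.43485954 -0.20743674  0.1647934 ] [ 3.14146208e+00 -3.51629209e-04  8.35270233e-04]
narrow 1946 c [ 445.5 -209.7] short,long [61.7 90. ] short-axis ang -0.9 z 0.0278
wide 2666 c [ 433.1 -113.4] short,long [92.1 92.2] short-axis ang -1.9 z 0.0276
```

View pics/c9.png

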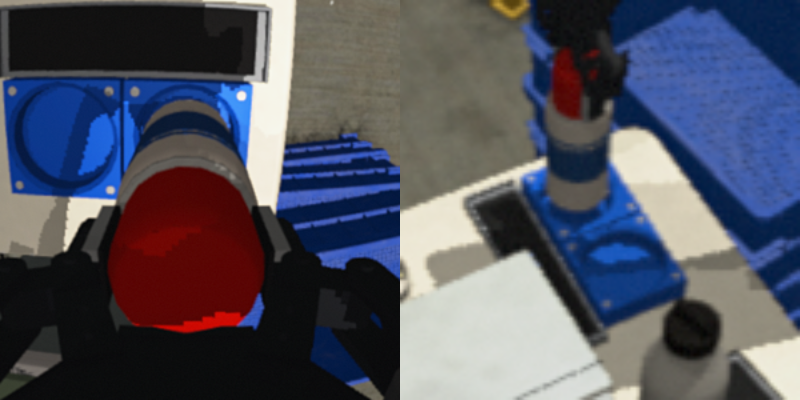

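The can hangs upright over the narrow well; the wide cup measures where expected. Lower.

```bash
python3 -m crank '{"xyz":[[0,0,0.005],[0,0,0.008],[0,0,0.01],[0,0,0.01],[0,0,0.008],[0,0,0.006],[0,0,0.003],[0,0,0],[0,0,0]],"twist":[[0,0,0],[0,0,0],[0,0,0],[0,0,0],[0,0,0],[0,0,0],[0,0,0],[0,0,0],[0,0,0]]}'
python3 -m crank '{"xyz":[[0,0,0.0025],[0,0,0],[0,0,0]],"twist":[[0,0,0],[0,0,0],[0,0,0]]}'
```

```text
t: 52.25
tcp_pos: [0.4347, -0.2075, 0.1345]
eef_rot: [-3.142, 0.0, -0.0]
ft_force: [-0.0, -0.5, -1.9]
finger_gap: 0.0506
finger_force: 52.6
t: 52.55
tcp_pos: [0.435, -0.2076, 0.1335]
eef_rot: [3.141, -0.001, 0.002]
ft_force: [-1.2, -0.4, 10.0]
finger_gap: 0.0505
finger_force: 53.7
```

```bash
python3 -m crank '{"xyz":[[0,0,0],[0,0,0],[0,0,0],[0,0,0],[0,0,0],[0,0,0],[0,0,-0.01],[0,0,-0.03],[0,0,-0.055],[0,0,-0.065],[0,0,-0.065],[0,0,-0.05]],"twist":[[0,0,0],[0,0,0],[0,0,0],[0,0,0],[0,0,0],[0,0,0],[0,0,0],[0,0,0],[0,0,0],[0,0,0],[0,0,0],[0,0,0]]}' 1
python3 -m crank '{"xyz":[[0,0,-0.025],[0,-0.015,-0.01],[0.005,-0.035,0],[0.01,-0.05,0],[0.015,-0.06,0],[0.015,-0.065,0],[0.015,-0.065,0],[0.015,-0.06,0],[0.015,-0.055,0],[0.01,-0.045,0],[0.008,-0.035,0],[0,-0.015,0]],"twist":[[0,0,0],[0,0,0],[0,0,0],[0,0,0],[0,0,0],[0,0,0],[0,0,0],[0,0,0],[0,0,0],[0,0,0],[0,0,0],[0,0,0]]}'
python3 -m crank '{"xyz":[[0,-0.006,0],[0,0,0],[0,0,0]],"twist":[[0,0,0],[0,0,0],[0,0,0]]}'
python3 - <<'E'
from w import *
save('wrist','w10'); L=load('w10'); o=observe(); print(o['tcp_pos'],o['eef_rot'])
rect('flaskcap',L,(.45,.55,.05,.15),(.222,.27))
rect('can',L,(.38,.49,-.26,-.165),(.168,.2))
E
```

```text
t: 53.75
tcp_pos: [0.4346, -0.2074, 0.3007]
eef_rot: [3.141, -0.0, 0.003]
ft_force: [-0.2, -0.3, -0.5]
finger_gap: 0.0851
finger_force: 0.0
t: 54.95
tcp_pos: [0.4991, 0.095, 0.3182]
eef_rot: [-3.141, -0.004, 0.002]
ft_force: [0.2, -0.1, -0.2]
finger_gap: 0.0855
finger_force: 0.0
t: 55.25
tcp_pos: [0.4995, 0.0952, 0.319]
eef_rot: [3.141, -0.002, -0.0]
ft_force: [0.8, -0.7, -0.2]
finger_gap: 0.0853
finger_force: 0.0
[0.49951703 0.09519793 0.31898387] [ 3.14138304e+00 -2.50037735e-03  5.89414289e-05]
flaskcap 2596 c [500.4  95. ] short,long [44.  45.5] short-axis ang -0.6 z 0.24
can 782 c [ 435.3 -205.9] short,long [47.7 47.8] short-axis ang -58.4 z 0.1777
```

```bash
python3 -m crank '{"xyz":[[0.0015,0,0.012],[0,0,0.028],[0,0,0.037],[0,0,0.04],[0,0,0.032],[0,0,0.018],[0,0,0.009],[0,0,0.001],[0,0,0],[0,0,0]],"twist":[[0,0,0],[0,0,0],[0,0,0],[0,0,0],[0,0,0],[0,0,0],[0,0,0],[0,0,0],[0,0,0],[0,0,0]]}'
python3 -m crank '{"xyz":[[0,0,0],[0,0,0],[0,0,0],[0,0,0],[0,0,0],[0,0,0],[0,0,0],[0,0,0]],"twist":[[0,0,0],[0,0,0],[0,0,0],[0,0,0],[0,0,0],[0,0,0],[0,0,0],[0,0,0]]}' -1 60
python3 -m crank '{"xyz":[[0,0,-0.005],[0,0,-0.01],[0,0,-0.016],[0,0,-0.022],[0,0,-0.024],[0,0,-0.024],[0,0,-0.02],[0,0,-0.014],[0,0,-0.007],[0,0,-0.002],[0,0,0]],"twist":[[0,0,0],[0,0,0],[0,0,0],[0,0,0],[0,0,0],[0,0,0],[0,0,0],[0,0,0],[0,0,0],[0,0,0],[0,0,0]]}'
```

```text
t: 56.3
tcp_pos: [0.5007, 0.0961, 0.2132]
eef_rot: [-3.141, 0.001, -0.001]
ft_force: [0.4, -0.3, 1.2]
finger_gap: 0.0851
finger_force: 0.0
t: 57.1
tcp_pos: [0.5008, 0.0962, 0.2133]
eef_rot: [-3.141, 0.001, -0.002]
ft_force: [-0.6, -0.0, 10.3]
finger_gap: 0.0429
finger_force: 60.4
t: 58.2
tcp_pos: [0.5004, 0.0961, 0.2989]
eef_rot: [3.142, -0.0, -0.001]
ft_force: [-0.0, 0.1, -2.5]
finger_gap: 0.0428
finger_force: 61.1
```

```bash
python3 -m crank '{"xyz":[[-0.001,0.004,0],[-0.004,0.011,0],[-0.006,0.019,0],[-0.009,0.027,0],[-0.011,0.033,0],[-0.011,0.035,0],[-0.011,0.035,0],[-0.011,0.035,0],[-0.011,0.035,0],[-0.011,0.034,0],[-0.01,0.03,0],[-0.008,0.024,0]],"twist":[[0,0,0],[0,0,0],[0,0,0],[0,0,0],[0,0,0],[0,0,0],[0,0,0],[0,0,0],[0,0,0],[0,0,0],[0,0,0],[0,0,0]]}'
python3 -m crank '{"xyz":[[-0.005,0.016,0],[-0.003,0.009,0],[-0.001,0.003,0],[0,0,0],[0,0,0.006],[0,0,0.014],[0,0,0.02],[0,0,0.02],[0,0,0.014],[0,0,0.006],[0,0,0],[0,0,0]],"twist":[[0,0,0],[0,0,0],[0,0,0],[0,0,0],[0,0,0],[0,0,0],[0,0,0],[0,0,0],[0,0,0],[0,0,0],[0,0,0],[0,0,0]]}'
python3 -m crank '{"xyz":[[0,0,0]],"twist":[[0,0,0]]}'
```

```text
t: 59.4
tcp_pos: [0.437, -0.0989, 0.2991]
eef_rot: [3.141, -0.003, -0.0]
ft_force: [1.1, 0.2, -1.6]
finger_gap: 0.0427
finger_force: 61.1
t: 60.6
tcp_pos: [0.4327, -0.1138, 0.2514]
eef_rot: [-3.142, 0.0, -0.001]
ft_force: [0.1, 0.8, -2.2]
finger_gap: 0.0428
finger_force: 61.2
t: 60.7
tcp_pos: [0.4328, -0.1139, 0.2514]
eef_rot: [3.142, -0.0, 0.001]
ft_force: [-1.3, -0.2, -2.0]
finger_gap: 0.0429
finger_force: 61.2
```

Flask underside is about 42 mm up, over the well; lower 36 mm (0.06).

```bash
python3 -m crank '{"xyz":[[0,0,0.004],[0,0,0.008],[0,0,0.011],[0,0,0.012],[0,0,0.01],[0,0,0.007],[0,0,0.004],[0,0,0.002],[0,0,0],[0,0,0]],"twist":[[0,0,0],[0,0,0],[0,0,0],[0,0,0],[0,0,0],[0,0,0],[0,0,0],[0,0,0],[0,0,0],[0,0,0]]}'
python3 -m crank '{"xyz":[[0,0,0.003],[0,0,0],[0,0,0]],"twist":[[0,0,0],[0,0,0],[0,0,0]]}'
```

```text
t: 61.7
tcp_pos: [0.4327, -0.1138, 0.2165]
eef_rot: [-3.142, 0.001, -0.0]
ft_force: [-0.2, 0.1, -2.3]
finger_gap: 0.0428
finger_force: 61.2
t: 62.0
tcp_pos: [0.4331, -0.1141, 0.2153]
eef_rot: [3.141, -0.001, 0.003]
ft_force: [-1.5, -0.9, 16.5]
finger_gap: 0.0431
finger_force: 63.0
```

```bash
python3 -m crank '{"xyz":[[0,0,0],[0,0,0],[0,0,0],[0,0,0],[0,0,0],[0,0,0],[0,0,-0.01],[0,0,-0.03],[0,0,-0.05],[0,0,-0.06],[0,0,-0.06],[0,0,-0.05]],"twist":[[0,0,0],[0,0,0],[0,0,0],[0,0,0],[0,0,0],[0,0,0],[0,0,0],[0,0,0],[0,0,0],[0,0,0],[0,0,0],[0,0,0]]}' 1
python3 -m crank '{"xyz":[[0,0,-0.03],[0,-0.02,0],[0,-0.04,0],[0,-0.04,0],[0,-0.02,0],[0,0,0],[0,0,0]],"twist":[[0,0,0],[0,0,0],[0,0,0],[0,0,0],[0,0,0],[0,0,0],[0,0,0]]}'
python3 - <<'E'
from w import *
save('wrist','w11'); L=load('w11'); o=observe(); print(o['tcp_pos'],o['eef_rot'])
rect('flaskcap',L,(.38,.49,-.16,-.06),(.222,.27)); rect('can',L,(.38,.49,-.26,-.165),(.168,.2))
rect('pallet',L,(.34,.58,.22,.42),(.010,.018),lambda H,S,V:(V<150))
rect('vb',L,(.38,.47,.26,.36),(.02,.06)); rect('gauge',L,(.47,.56,.27,.37),(.065,.11))
save('scene','s11'); a=cv2.imread('pics/s11.png')[130:380,110:310];b=cv2.imread('pics/w11.png')
cv2.imwrite('pics/c11.png',np.hstack([cv2.resize(a,(400,500)),cv2.resize(b[:250,:],(400,500))]))
E
```

```text
t: 63.2
tcp_pos: [0.4324, -0.1138, 0.373]
eef_rot: [3.142, -0.0, 0.002]
ft_force: [0.1, 0.1, 0.3]
finger_gap: 0.0852
finger_force: 0.0
t: 63.9
tcp_pos: [0.4325, -0.0423, 0.3884]
eef_rot: [3.141, -0.001, -0.001]
ft_force: [-0.1, -0.5, 1.1]
finger_gap: 0.0856
finger_force: 0.0
[ 0.43257089 -0.04262328  0.38836733] [ 3.14129335e+00 -1.82168528e-03 -5.13521970e-04]
flaskcap 1572 c [ 432.9 -115.2] short,long [44.4 45.8] short-axis ang 2.0 z 0.2419
can 1054 c [ 435.1 -207.2] short,long [48. 49.] short-axis ang 22.5 z 0.1777
pallet 2019 c [468.  315.9] short,long [106.3 163.2] short-axis ang -83.3 z 0.0136
vb 577 c [427.5 310.4] short,long [45.4 52.6] short-axis ang 7.2 z 0.0344
gauge 231 c [512.  320.3] short,long [24.5 31.1] short-axis ang -83.7 z 0.08
```

View pics/c11.png

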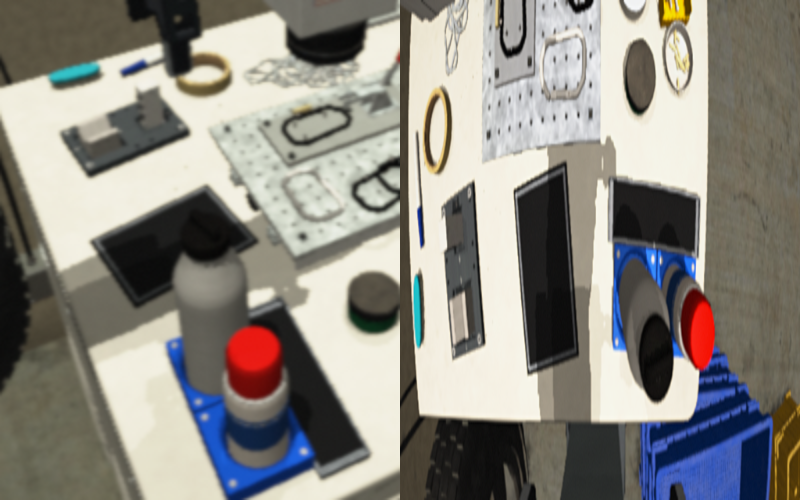

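Everything is in place: flask and can stand in their cups, and the gauge and V-block sit in the pallet (heights and offsets check out).

```bash
python3 -c "from station import hand_in; print(hand_in())"
```

```text
the job is handed in; nothing more can be done
None
```

The job is handed in: the gauge and V-block are seated in their pallet pockets, the flask is in the wide cup and the can in the narrow cup. That matches my last camera check at about 64 s; the hand-in returned no verdict.

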